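# Tip a carton onto the board and date-stamp its label

## Robot

A 6-joint arm with a two-finger parallel gripper is mounted at the origin on a cart in front of the work surface, level with it; the furniture and walls round the work are solid. World frame = base frame: x ahead of the robot, y to its left, z up, the work surface at z = 0. Lengths are in mm, angles in rad, forces in N, time in s.
With the tool pointing down it reaches from about 275 to 875 mm from the base axis. Payload 12.5 kg.
Tool frame: the origin (TCP) lies at the very end of the fingers, on their centre line; the grasp point (between the pads) lies 19 mm behind it; z points along the fingers, y is the line along which they close (so a half turn about z gives the same grasp; the last joint's range is limited). The gripper opens to 85 mm and grips with 20 to 120 N. Pads are 22 mm wide; open, the fingers measure 114 mm over their backs; the gripper's body (76 mm by 85 mm) begins 54 mm behind the grasp point. The pads swing forward as they close: fully open they stand 13 mm farther back than shut.
Start: joints at [1.222, 0.351, 1.652, -0, 1.139, -0.085], TCP at [143.381, 530.967, 196.59] pointing down, gripper open.
Joint ranges: [-2.75, 2.75], [-0.79, 2.1], [0.01, 2.65], [-1.57, 4.71], [0.07, 3.14], [-2.87, 2.87]. Speed limits (rad/s): [2.22, 2.22, 2.79, 3.14, 3.14, 3.14].

## Interface

Orientations are given as a rotation vector (axis times angle).
In Python, from cell import r gives the robot as it stands.
- The arm moves only by the tool play_rows, never from a script. Its argument "deltas" is a list of rows, each an object of numbers: "rx", "ry", "rz": the turn, a rotation vector about the world's x, y, z in degrees; "dx", "dy", "dz": the shift along the world's x, y, z in cm; "jaw": the closure, from 0 (fully open) to 1 (shut). In form: [{"rx": .., "ry": .., "rz": .., "dx": .., "dy": .., "dz": .., "jaw": ..}, ...]. A call has 1 to 20 rows; each row is the pose to reach, as a shift and turn from the pose commanded when the call began; what a row does not reach only later rows make up. A row lasts 1/10 s, in which the tool goes at most 50 mm and 8.59 degrees, less where a joint would pass 70% of its speed; a pose out of reach is approached as far as the arm can. A call with a gripper value outside its range is refused whole. The fingers move at their own pace and stop on an object; "newtons" is the grip in N (left out, the last holds). Time passes only in rows, so rows that repeat a pose let the fingers close. It gives the time, the measured TCP pose, the force, the opening and the grip force at its end, in the units of the state.
- r.sense(): the state, without advancing time (a new reading comes with each control period).
- r.grab_frame(name): name is "scene" or "top"; returns a dict with "image" (420x560x3 uint8, red, green, blue), "fov_y" (degrees; the focal length in pixels is half the picture's height over the tangent of half this angle, whatever the lens; pixels are square), "cx", "cy" (the principal point, pixels), "origin" and "orientation" of the camera in the world. Camera axes: x right, y down, z forward; pixel columns grow to the right and rows downward; lengths in mm; the calibration is good to about 2 mm. A picture is of the moment at which its call begins. There is no depth.
- r.job_done(): hands the job in; it is judged then, once.
The state is a dict: "time_s": time; "joint_pos": joint angles; "qvel": joint speeds; "joint_efforts": joint torques, N m; "tcp_pos": TCP position; "tcp_rot": TCP orientation; "ft_force": force on the tool from outside, world axes, zero at the start; "wrist_torque": the same for the moment, N m; "width": finger opening in mm; "grasp_force": force on a finger pad.
Only numpy, scipy, OpenCV 4.12 (cv2) and the standard library are available. Lean on these libraries where they do the work, as an engineer would, in place of code of your own. Each camera call takes 0.05 s, during which the arm holds its last target. There are 200 camera calls.

## Task

Date-mark the carton that has just come in: push it up square against the edge of the chopping board, then push its top so that it tips over that edge and lies flat on its back on the board, label up. Take the date stamp by its cap, set it squarely on the middle of the label, lengthwise along it, and press until the cap is fully down; then stand the stamp upright on the steel worktop again. Leave the jars and the pepper shaker where they are.

Things in the scene. Friction and masses are not known exactly. Their poses are not given: they have to be found in the camera images.
- board: Thick white chopping board on the worktop; it does not shift when pushed. 265 mm (its x) x 325 mm (its y) x 20 mm high; origin at the centre of its underside, z up. Its x axis points roughly to the robot's left (world +y, within 17 deg). Its -x edge (325 mm long, at x = -132.5 mm) faces the carton and stops the carton's foot.
- carton: Closed brown carton, 120 deep (its x) x 160 wide (y) x 220 mm high (z), 0.35 to 0.7 kg, too deep to grasp. Origin: centre of its underside. Starts upright, 15 to 40 mm short of the board's -x edge, up to 40 mm sideways of the board's middle, up to 6 deg from square. Its back (+x) faces the board, its front (-x) has the label. Lying on its back, its x axis points down, its z along the board's x.
- carton_center (a point): The middle of the carton, 110 mm above its underside; 80 mm above the worktop when the carton lies on the board.
- carton_label (a point): The middle of the blank white paper label (112 mm along the carton's y, 80 mm along its z, thin printed frame) on the carton's front (-x) face, 120 mm above the carton's underside. Faces up, 140 mm above the worktop, when the carton lies on the board.
- carton_heel (a point): The middle of the carton's bottom back (+x) edge, which is to meet the board. The carton is slippery (friction about 0.15 on everything): pushed on its front, even at 190 mm height, it slides until this edge meets the board; pushed on near the top, it tips over the board's edge and falls by itself once its top has gone about 100 mm further.
- stamp: Self-inking date stamp standing on the worktop at the robot's left, 94 mm high, 0.15 kg: black open frame with a 64 (its x) x 40 mm (y) foot, sprung dark grey cap above. Origin: centre of the foot's underside, z up. Hold the cap, 66 (x) x 34 mm (y), flat sides 42 to 76 mm above the foot, fingers closing along y. Its x is within 35 deg of world x; it may have swapped places with the pepper shaker.
- stamp_cap (a joint): Stroke of the stamp's cap in m: 0 = up, 0.014 = fully down against its stop. The spring resists with about 4 N at first and 9 N at the stop, and lifts the cap again when let go.
- pepper_shaker: Plain grey steel pepper shaker, 58 mm across, 95 mm high, origin at the centre of its underside; a bystander.
- spice_jar: Small spice jar with a pale cap, 47 mm across, 98 mm high, origin at the centre of its underside; a bystander near the left edge.
- chili_oil_jar: Squat jar with a green lid, 64 x 68 mm, 84 mm high, origin at the centre of its underside; a bystander near the left edge.
Not all that is in view belongs to the job. Leave any red look-alike of the stamp alone.

How it is judged:
By the outcome, as a careful person would: the job done as asked, in the order asked, and still so for the second after the job is handed in, with the robot touching nothing.
It also fails if it takes over 67 s, if anything falls off the work surface, if the arm or the gripper's body presses on something with over 40 N, if the wrist force passes 120 N, or if a joint passes its speed limit or range.

## Working session

There is one attempt and no reset: what is moved stays moved. The work goes in short steps, Python scripts to look and compute and a tool call to move; the robot and the scene stay as the last step left them, time stands still between calls to the robot, and variables do not carry over. Pictures are saved under pics/ and viewed, at most 10 in all, crops included, and the job is handed in when it is done.

Besides the shell and the picture viewer there is one more tool, called after "Call:" in YAML: its name, and indented under it one key for each argument. play_rows: Moves the arm, as the interface text tells. Its arguments: {"type":"object","properties":{"deltas":{"type":"array","items":{"type":"object","properties":{"rx":{"type":"number"},"ry":{"type":"number"},"rz":{"type":"number"},"dx":{"type":"number"},"dy":{"type":"number"},"dz":{"type":"number"},"jaw":{"type":"number"}}}},"newtons":{"type":"number"}},"required":["deltas"]}

```bash
mkdir -p pics
cat > h.py <<'E'
import numpy as np, cv2
from scipy.spatial.transform import Rotation as R
from cell import r
def grab(n,fn=None):
    f=r.grab_frame(n)
    if fn: cv2.imwrite('pics/'+fn,f['image'][:,:,::-1])
    return f
def cam(f):
    o=np.array(f['orientation'],float)
    M=o if o.shape==(3,3) else R.from_rotvec(o).as_matrix()
    return np.array(f['origin'],float),M,f['image'].shape[0]/2/np.tan(np.radians(f['fov_y'])/2)
def onz(f,u,v,z):
    o,M,F=cam(f); d=M@np.array([(u-f['cx'])/F,(v-f['cy'])/F,1]); return o+d*(z-o[2])/d[2]
def proj(f,p):
    o,M,F=cam(f); q=M.T@(np.array(p,float)-o); return np.array([f['cx']+F*q[0]/q[2],f['cy']+F*q[1]/q[2]])
E
python3 - <<'E'
from h import *
for n in('scene','top'):
    f=grab(n,n+'0.png'); print({k:v for k,v in f.items() if k!='image'})
print(r.sense())
E
```

```text
{'fov_y': 52.97287838334013, 'cx': 276.8710971453215, 'cy': 204.48424671346947, 'origin': array([ -34.16884796, -413.16767644,  979.86495383]), 'orientation': array([-2.21438288,  1.07830306, -0.39254497])}
{'fov_y': 52.07298476407109, 'cx': 285.364752653325, 'cy': 215.923089705978, 'origin': array([ 476.38605272,   86.07802302, 1221.67609299]), 'orientation': array([-2.20585218,  2.18923186, -0.07110109])}
{'time_s': 0.1, 'joint_pos': array([ 1.22239768e+00,  3.51220077e-01,  1.65233518e+00,  7.89800208e-06,
        1.13904963e+00, -8.46017052e-02]), 'qvel': array([-8.29511874e-04,  1.68344513e-04, -1.60133021e-03, -1.35863567e-03,
        9.64940665e-05,  5.22069305e-04]), 'joint_efforts': array([ 2.16832264e-04, -5.06840909e+01, -2.91875839e+01, -1.28710508e-04,
        2.70557270e-03, -3.45629019e-05]), 'tcp_pos': array([143.27975046, 530.68952057, 196.1010677 ]), 'tcp_rot': array([-4.13146406e-01, -3.11408122e+00,  1.55036560e-03]), 'ft_force': array([ 0.97041244, -0.55974184,  0.16205777]), 'wrist_torque': array([-0.04225698,  0.0135099 , -0.02847669]), 'grasp_force': 0.0, 'width': 85.533001160486}
```

View pics/scene0.png

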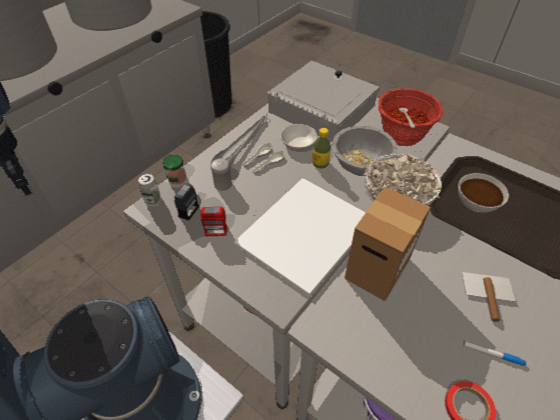

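View pics/top0.png

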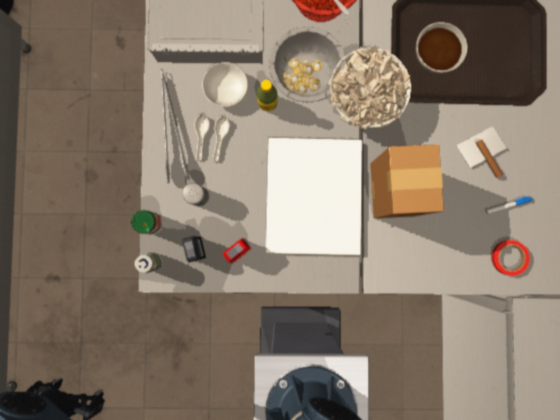

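Top view: board at (268–362, 138–255), carton top at (407,178). Candidates for the stamp: black object (194,249), red look-alike (237,250), steel shaker (194,193), green-lid jar (145,222), pale-cap jar (147,262). I choose the black one; checking it in a crop.

Run:
```python
from h import *
f=grab('top');g=grab('scene')
a=cv2.resize(f['image'][215:275,120:270],None,fx=5,fy=5,interpolation=cv2.INTER_CUBIC)
b=cv2.resize(g['image'][170:245,130:255],None,fx=4,fy=4,interpolation=cv2.INTER_CUBIC)
c=cv2.resize(f['image'][130:230,360:460],None,fx=3,fy=3,interpolation=cv2.INTER_CUBIC)
im=np.zeros((600,800,3),np.uint8); im[:300,:750]=a; im[300:,:500]=b; im[300:,500:]=c
cv2.imwrite('pics/crop.png',im[:,:,::-1])
# board
I=f['image'].astype(int); m=((I.min(2)>215)).astype(np.uint8); m[:, :250]=0;m[:130]=0;m[265:]=0;m[:,370:]=0
n,l,s,_=cv2.connectedComponentsWithStats(m); k=1+s[1:,4].argmax(); print(s[k])
pts=np.argwhere(l==k)[:,::-1].astype(np.float32)
w=np.array([onz(f,u,v,20)[:2] for u,v in pts],np.float32); print('board',cv2.minAreaRect(w)); print(cv2.boxPoints(cv2.minAreaRect(w)))
# stamp dark pix
d=(I.max(2)<75).astype(np.uint8); d[:232]=0; d[265:]=0; d[:,:180]=0; d[:,208:]=0
n,l,s,_=cv2.connectedComponentsWithStats(d); k=1+s[1:,4].argmax(); print(s[k])
w=np.array([onz(f,u,v,94)[:2] for u,v in np.argwhere(l==k)[:,::-1]],np.float32); print('stamp z94',cv2.minAreaRect(w))
# carton: brown hue saturation
h=cv2.cvtColor(f['image'],cv2.COLOR_RGB2HSV)
print(h[180,407],h[150,407],h[190,380],h[120,400])
```

```text
[  266   139    95   115 10467]
board ((601.4520263671875, -3.343292236328125), (260.5985412597656, 319.2667236328125), 89.19674682617188)
[[ 440.0077  -131.39186]
 [ 759.24304 -135.86766]
 [ 762.89636  124.70528]
 [ 443.661    129.18108]]
[182 235  24  27 327]
stamp z94 ((453.68194580078125, 314.82220458984375), (66.80723571777344, 51.740196228027344), 15.031338691711426)
[ 18 136 221] [ 15 154 200] [ 14 166 134] [ 16  41 117]
```

View pics/crop.png

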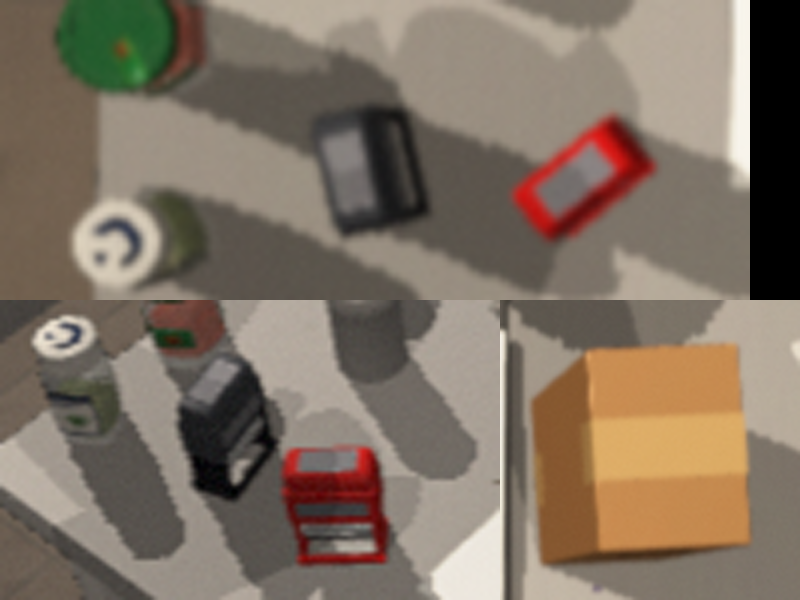

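Crop: the black open-frame stamp with grey top plate (crop (355,170) → top px ≈ (191,249)) is the one; the red one at (237,250) is the look-alike. Carton top corners are clear.

Run:
```python
from h import *
f=grab('top')
C=[(588,350),(740,344),(750,545),(600,557)]
w=np.array([onz(f,(u-500+.5)/3-.5+360,(v-300+.5)/3-.5+130,220)[:2] for u,v in C]);print(w.round(1),w.mean(0))
for i in range(4):
    d=w[(i+1)%4]-w[i]; print(np.linalg.norm(d),np.degrees(np.arctan2(d[1],d[0])))
S=[(315,118),(372,106),(395,225),(345,233)]
w=np.array([onz(f,(u+.5)/5-.5+120,(v+.5)/5-.5+215,94)[:2] for u,v in S]);print(w.round(1),w.mean(0))
for i in range(4):
    d=w[(i+1)%4]-w[i]; print(np.linalg.norm(d),np.degrees(np.arctan2(d[1],d[0])))
# board -x edge fit
I=cv2.cvtColor(f['image'],cv2.COLOR_RGB2GRAY).astype(float)
def edge(rows,c0,c1,sg,vert=True):
    P=[]
    for t in rows:
        p=I[t,c0:c1] if vert else I[c0:c1,t]
        g=np.clip(sg*np.diff(p),0,None); k=g.argmax(); a=max(k-2,0); x=c0+(g[a:k+3]*np.arange(a,a+len(g[a:k+3]))).sum()/g[a:k+3].sum()+.5
        P.append(onz(f,*( (x,t) if vert else (t,x)),20)[:2])
    P=np.array(P,np.float32); l=cv2.fitLine(P,cv2.DIST_HUBER,0,.01,.01).ravel(); print('edge',np.degrees(np.arctan2(l[1],l[0])),l[2:])
edge(range(145,250,3),354,368,-1);edge(range(145,250,3),260,275,1)
edge(range(275,355,3),132,145,1,False);edge(range(275,355,3),248,262,-1,False)
print(R.from_rotvec(r.sense()['tcp_rot']).as_matrix().round(3))
```

```text
[[ 698.7 -166.2]
 [ 704.6 -286.3]
 [ 545.9 -292.1]
 [ 535.6 -174.6]] [ 621.16959986 -229.77619998]
120.20384173218902 -87.18722932285317
158.77115337816005 -177.8997193165883
117.94967842915266 95.01410777815768
163.2898700799582 2.9415073795589715
[[478.8 344.3]
 [485.3 314.7]
 [423.4 301.6]
 [419.1 327.5]] [451.65669827 322.02524301]
30.325610515697786 -77.64883919402317
63.290504395512826 -168.0016650864628
26.302165957688135 99.48091806643498
62.08062233528843 15.737223549121634
edge -0.5911533 [ 611.641   -136.35046]
edge -0.7567894 [590.94446 128.38875]
edge 89.174805 [763.35596   12.133609]
edge 89.23199 [439.42288  -10.179269]
[[-0.965  0.261 -0.   ]
 [ 0.261  0.965 -0.   ]
 [ 0.    -0.001 -1.   ]]
```

Call:
play_rows:
  deltas:
    - {"dx": 24, "dy": -40, "dz": 10.3, "rz": -75.6, "jaw": 0}
    - {"dx": 24, "dy": -40, "dz": 10.3, "rz": -75.6, "jaw": 0}
    - {"dx": 24, "dy": -40, "dz": 10.3, "rz": -75.6, "jaw": 0}
    - {"dx": 24, "dy": -40, "dz": 10.3, "rz": -75.6, "jaw": 0}
    - {"dx": 24, "dy": -40, "dz": 10.3, "rz": -75.6, "jaw": 0}
    - {"dx": 24, "dy": -40, "dz": 10.3, "rz": -75.6, "jaw": 0}
    - {"dx": 24, "dy": -40, "dz": 10.3, "rz": -75.6, "jaw": 0}
    - {"dx": 24, "dy": -40, "dz": 10.3, "rz": -75.6, "jaw": 0}
    - {"dx": 48, "dy": -88, "dz": 10.3, "rz": -75.6, "jaw": 0}
    - {"dx": 48, "dy": -88, "dz": 10.3, "rz": -75.6, "jaw": 0}
    - {"dx": 48, "dy": -88, "dz": 10.3, "rz": -75.6, "jaw": 0}
    - {"dx": 48, "dy": -88, "dz": 10.3, "rz": -75.6, "jaw": 0}
    - {"dx": 48, "dy": -88, "dz": 10.3, "rz": -75.6, "jaw": 0}
    - {"dx": 48, "dy": -88, "dz": 10.3, "rz": -75.6, "jaw": 0}
    - {"dx": 48, "dy": -88, "dz": 10.3, "rz": -75.6, "jaw": 0}
    - {"dx": 48, "dy": -88, "dz": 10.3, "rz": -75.6, "jaw": 0}
    - {"dx": 48, "dy": -88, "dz": 10.3, "rz": -75.6, "jaw": 0}
    - {"dx": 48, "dy": -88, "dz": 10.3, "rz": -75.6, "jaw": 0}
    - {"dx": 48, "dy": -88, "dz": 10.3, "rz": -75.6, "jaw": 0}
    - {"dx": 48, "dy": -88, "dz": 10.3, "rz": -75.6, "jaw": 0}

```text
invalid input
```

Call:
play_rows:
  deltas:
    - {"rx": 0, "ry": 0, "rz": -75.6, "dx": 24, "dy": -40, "dz": 10.3, "jaw": 0.0}
    - {"rx": 0, "ry": 0, "rz": -75.6, "dx": 24, "dy": -40, "dz": 10.3, "jaw": 0.0}
  newtons: 30

```text
time_s: 0.45
tcp_pos: [193.6, 446.2, 217.7]
tcp_rot: [-0.88, -3.016, 0.002]
ft_force: [1.1, 0.4, -0.1]
width: 85.4
grasp_force: 0.0
```

Call:
play_rows:
  deltas:
    - {"rx": 0, "ry": 0, "rz": -58.4, "dx": 20, "dy": -35, "dz": 8.2, "jaw": 0}
    - {"rx": 0, "ry": 0, "rz": -58.4, "dx": 20, "dy": -35, "dz": 8.2, "jaw": 0}
    - {"rx": 0, "ry": 0, "rz": -58.4, "dx": 20, "dy": -35, "dz": 8.2, "jaw": 0}
    - {"rx": 0, "ry": 0, "rz": -58.4, "dx": 20, "dy": -35, "dz": 8.2, "jaw": 0}
    - {"rx": 0, "ry": 0, "rz": -58.4, "dx": 20, "dy": -35, "dz": 8.2, "jaw": 0}
    - {"rx": 0, "ry": 0, "rz": -58.4, "dx": 20, "dy": -35, "dz": 8.2, "jaw": 0}
    - {"rx": 0, "ry": 0, "rz": -58.4, "dx": 20, "dy": -35, "dz": 8.2, "jaw": 0}
    - {"rx": 0, "ry": 0, "rz": -58.4, "dx": 42.7, "dy": -79, "dz": 8.2, "jaw": 0}
    - {"rx": 0, "ry": 0, "rz": -58.4, "dx": 42.7, "dy": -79, "dz": 8.2, "jaw": 0}
    - {"rx": 0, "ry": 0, "rz": -58.4, "dx": 42.7, "dy": -79, "dz": 8.2, "jaw": 0}
    - {"rx": 0, "ry": 0, "rz": -58.4, "dx": 42.7, "dy": -79, "dz": 8.2, "jaw": 0}
    - {"rx": 0, "ry": 0, "rz": -58.4, "dx": 42.7, "dy": -79, "dz": 8.2, "jaw": 0}
    - {"rx": 0, "ry": 0, "rz": -58.4, "dx": 42.7, "dy": -79, "dz": 8.2, "jaw": 0}
    - {"rx": 0, "ry": 0, "rz": -58.4, "dx": 42.7, "dy": -79, "dz": 8.2, "jaw": 0}
    - {"rx": 0, "ry": 0, "rz": -58.4, "dx": 42.7, "dy": -79, "dz": 8.2, "jaw": 0}
    - {"rx": 0, "ry": 0, "rz": -58.4, "dx": 42.7, "dy": -79, "dz": 8.2, "jaw": 0}
    - {"rx": 0, "ry": 0, "rz": -58.4, "dx": 42.7, "dy": -79, "dz": 8.2, "jaw": 0}
    - {"rx": 0, "ry": 0, "rz": -58.4, "dx": 42.7, "dy": -79, "dz": 8.2, "jaw": 0}
    - {"rx": 0, "ry": 0, "rz": -58.4, "dx": 42.7, "dy": -79, "dz": 8.2, "jaw": 0}

```text
time_s: 2.35
tcp_pos: [621.1, -347.1, 297.4]
tcp_rot: [-2.237, -2.203, 0.002]
ft_force: [-0.3, 0.5, -0.3]
width: 85.3
grasp_force: 0.0
```

Run:
```python
from h import *
s=r.sense();M=R.from_rotvec(s['tcp_rot']).as_matrix();print(s['tcp_pos'],M.round(3),np.degrees(np.arctan2(M[1,1],M[0,1])),s['joint_pos'])
```

```text
[ 621.12277856 -347.05577536  297.43176497] [[ 0.015  1.    -0.002]
 [ 1.    -0.015  0.001]
 [ 0.001 -0.002 -1.   ]] -0.8816338614690021 [-5.74659217e-01  6.01042667e-01  1.02213886e+00 -6.69441125e-04
  1.52054573e+00 -5.59236852e-01]
```

Call:
play_rows:
  deltas:
    - {"rx": 0, "ry": 0, "rz": 0.1, "dx": 0, "dy": 0, "dz": -4.5, "jaw": 0}
    - {"rx": 0, "ry": 0, "rz": 0.1, "dx": 0, "dy": 0, "dz": -9, "jaw": 0}
    - {"rx": 0, "ry": 0, "rz": 0.1, "dx": 0, "dy": 1.5, "dz": -12.2, "jaw": 0}
    - {"rx": 0, "ry": 0, "rz": 0.1, "dx": 0, "dy": 3, "dz": -12.2, "jaw": 0}
    - {"rx": 0, "ry": 0, "rz": 0.1, "dx": 0, "dy": 3.5, "dz": -12.2, "jaw": 0}
    - {"rx": 0, "ry": 0, "rz": 0.1, "dx": 0, "dy": 4, "dz": -12.2, "jaw": 0}
    - {"rx": 0, "ry": 0, "rz": 0.1, "dx": 0, "dy": 4.4, "dz": -12.2, "jaw": 0}
    - {"rx": 0, "ry": 0, "rz": 0.1, "dx": 0, "dy": 4.8, "dz": -12.2, "jaw": 0}
    - {"rx": 0, "ry": 0, "rz": 0.1, "dx": 0, "dy": 5.2, "dz": -12.2, "jaw": 0}
    - {"rx": 0, "ry": 0, "rz": 0.1, "dx": 0, "dy": 5.6, "dz": -12.2, "jaw": 0}
    - {"rx": 0, "ry": 0, "rz": 0.1, "dx": 0, "dy": 6, "dz": -12.2, "jaw": 0}
    - {"rx": 0, "ry": 0, "rz": 0.1, "dx": 0, "dy": 6.4, "dz": -12.2, "jaw": 0}
    - {"rx": 0, "ry": 0, "rz": 0.1, "dx": 0, "dy": 6.8, "dz": -12.2, "jaw": 0}
    - {"rx": 0, "ry": 0, "rz": 0.1, "dx": 0, "dy": 7.1, "dz": -12.2, "jaw": 0}
    - {"rx": 0, "ry": 0, "rz": 0.1, "dx": 0, "dy": 7.4, "dz": -12.2, "jaw": 0}
    - {"rx": 0, "ry": 0, "rz": 0.1, "dx": 0, "dy": 7.4, "dz": -12.2, "jaw": 0}

```text
time_s: 3.95
tcp_pos: [620.7, -268.4, 178.2]
tcp_rot: [-2.233, -2.21, -0.0]
ft_force: [0.5, -0.2, 0.1]
width: 85.4
grasp_force: 0.0
```

Run:
```python
from h import *
f=grab('top');g=grab('scene')
a=cv2.resize(f['image'][120:270,330:480],None,fx=2.6,fy=2.6)
b=cv2.resize(g['image'][130:320,290:490],None,fx=2,fy=2)
im=np.zeros((400,800,3),np.uint8); im[:390,:390]=a; im[:380,400:]=b
cv2.imwrite('pics/push.png',im[:,:,::-1]); print(r.sense()['tcp_pos'],r.sense()['ft_force'])
```

```text
[ 620.63405862 -268.76956767  178.17650368] [-1.01955493  0.29727442 -0.71952815]
```

View pics/push.png

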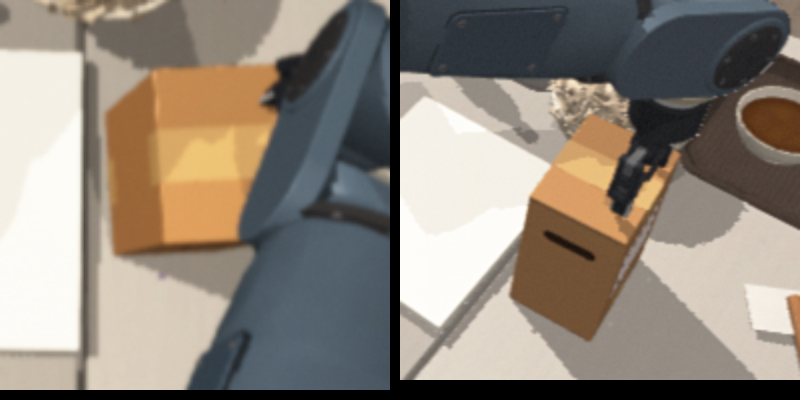

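Push view: carton hasn't evidently moved (top-left edge still px ≈390) although the TCP reads y=-268; checking calibration by projecting the TCP.

Run:
```python
from h import *
f=grab('top');g=grab('scene')
t=r.sense()['tcp_pos']
for n,F in(('top',f),('scene',g)): print(n,proj(F,t),proj(F,t+[57,0,13]),proj(F,t-[57,0,-13]),'start',proj(F,[143,531,196]), 'cartoncorners',[proj(F,[x,y,220]).round() for x,y in((699,-166),(705,-286),(546,-292),(536,-175))],[proj(F,[x,y,0]).round() for x,y in((546,-292),(536,-175))])
print(f['origin'],g['origin'])
```

```text
top [426.75655092 181.9458333 ] [428.30678543 157.87818065] [428.83626786 204.71088908] start [ 89.30554968 381.76748782] cartoncorners [array([389., 146.]), array([440., 144.]), array([443., 211.]), array([393., 215.])] [array([414., 216.]), array([373., 220.])]
scene [403.51098633 234.53044793] [415.66436538 216.37457411] [393.09253192 246.89137133] start [ 31.41687118 194.44552627] cartoncorners [array([384., 184.]), array([430., 205.]), array([401., 250.]), array([353., 227.])] [array([383., 299.]), array([342., 277.])]
[ 476.38605272   86.07802302 1221.67609299] [ -34.16884796 -413.16767644  979.86495383]
```

Run:
```python
from h import *
f=grab('top');g=grab('scene')
for n,F in(('top',f),('scene',g)):
    a=cv2.cvtColor(cv2.imread(f'pics/{n}0.png'),cv2.COLOR_BGR2GRAY);b=cv2.cvtColor(F['image'],cv2.COLOR_RGB2GRAY)
    if n=='top':
        print(a[190,362:400],b[190,362:400],sep='\n')
    else: print(a[280,330:395],b[280,330:395],sep='\n')
b=cv2.resize(g['image'][130:310,325:475],None,fx=4,fy=3.3,interpolation=cv2.INTER_CUBIC)
cv2.imwrite('pics/z.png',b[:594,:,::-1])
```

```text
[ 71  82 110 111  95  91 111 143 147 130 120 116 108  97  96  96  96  96
  97  97  97  97  98  97  97 103 109 115 117 136 164 165 162 160 161 161
 161 161]
[ 83  94 129 129 110 106 129 164 167 151 140 133 123 115 112 111 112 112
 113 113 113 112 113 113 114 118 128 132 132 147 171 177 180 181 180 180
 181 180]
[108 104 102 112 147 164 167 164 165 167 165 166 166 165 166 166 131  94
  78  69  65  62  66  64  67  65  66  64  66  64  65  63  70  66  63  65
  64  64  66  63  68  66  67  65  65  67  65  64  65  64  67  66  66  66
  65  65  65  65  67  66  65  69  64  57  58]
[143 139 137 148 195 215 217 217 217 217 216 216 216 217 218 215 173 120
 103  94  87  88  86  90  86  87  88  87  86  88  90  88  90  87  89  89
  87  89  89  87  87  87  87  88  90  87  89  88  88  87  90  86  88  88
  87  88  88  89  88  86  88  89  88  84  79]
```

View pics/z.png

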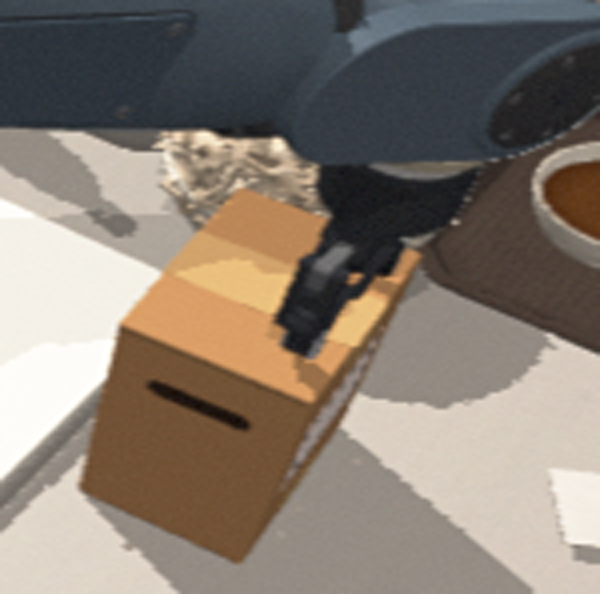

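Run:
```python
from h import *
f=grab('top');g=grab('scene');s=r.sense();print(s['tcp_pos'],s['ft_force'],s['width'])
for z in (178,191,205,220,235): print(z,proj(g,[571,-268.8,z]).round(1),proj(f,[571,-268.8,z]).round(1),proj(g,[621,-300,z]).round(1),proj(g,[571,-300,z]).round(1))
b=cv2.resize(f['image'][130:230,360:480],None,fx=6,fy=6,interpolation=cv2.INTER_CUBIC)
cv2.imwrite('pics/z2.png',b[:,:,::-1])
```

```text
[ 620.6129991  -268.8603046   178.15592924] [-0.121846   -0.47814874 -0.39593995] 85.52239014778827
178 [393.5 248.1] [426.9 202.1] [415.7 241. ] [405.8 255. ]
191 [394.6 244.8] [428.7 201.7] [417.  237.7] [407.  251.8]
205 [395.8 241.2] [430.8 201.1] [418.5 234. ] [408.4 248.2]
220 [397.2 237.2] [433.  200.6] [420.1 230. ] [410.  244.2]
235 [398.6 233.2] [435.3 200. ] [421.7 225.9] [411.5 240.2]
```

View pics/z2.png

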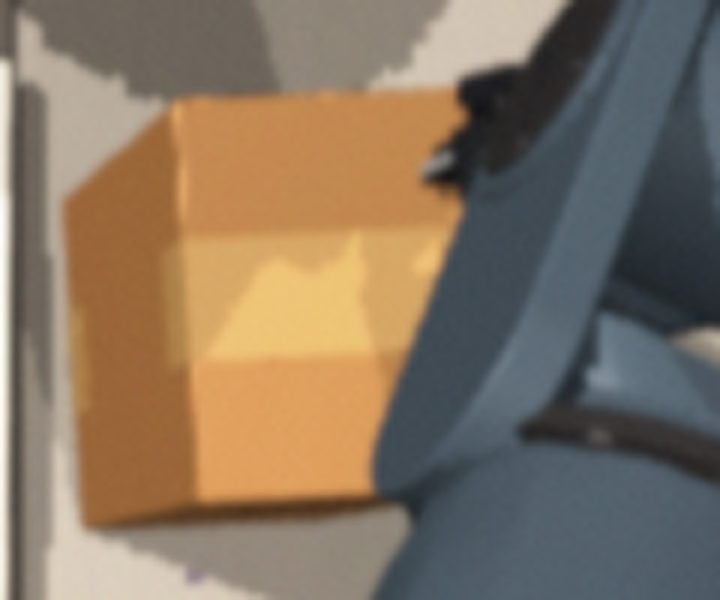

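Here the far fingertip shows at px (432,158), the near one in the scene at (400,234), both consistent with tips near z≈220, on or over the carton's top. I back off and check the tips against the worktop numerically.

Call:
play_rows:
  deltas:
    - {"rx": 0, "ry": 0, "rz": 0, "dx": 0, "dy": -4, "dz": 0, "jaw": 0}
    - {"rx": 0, "ry": 0, "rz": 0, "dx": 0, "dy": -8, "dz": 0, "jaw": 0}
    - {"rx": 0, "ry": 0, "rz": 0, "dx": 0, "dy": -8, "dz": 0, "jaw": 0}
    - {"rx": 0, "ry": 0, "rz": 0, "dx": 0, "dy": -8, "dz": 0, "jaw": 0}

```text
time_s: 4.75
tcp_pos: [620.3, -349.3, 177.7]
tcp_rot: [-2.234, -2.208, -0.0]
ft_force: [0.0, -0.0, 0.7]
width: 85.4
grasp_force: 0.0
```

Run:
```python
from h import *
f=grab('top');g=grab('scene');t=r.sense()['tcp_pos'];print(t)
for dx in(-50,50):
  for z in (-0,13,40): print(dx,z,proj(g,t+[dx,0,z]).round(1),proj(f,t+[dx,0,z]).round(1))
G=cv2.cvtColor(g['image'],cv2.COLOR_RGB2GRAY)
for v in range(196,276,2): print(v,''.join('#' if p<45 else '+' if p<75 else '.' for p in G[v,385:475]))
```

```text
[ 620.70172815 -347.95630487  178.09947803]
-50 0 [425.3 266.1] [459.2 202.5]
-50 13 [426.8 262.8] [461.4 202.1]
-50 40 [430.  255.9] [466.2 201. ]
50 0 [444.  237.6] [458.6 162. ]
50 13 [445.6 234.3] [460.8 161. ]
50 40 [449.  227.1] [465.6 158.9]
196 ....................................................++++++++++++++++++++++++++++++++++++++
198 ...................................................+++++++++++++++++++++++++++++++++++++++
200 ..................................................++++++#################+................
202 ................................................+#++++++######################+...........
204 ..............................................++++++++++##################################
206 .............................................+++++++++++##################################
208 ..............................................+++++++++++#################################
210 ..............................................++++++++++++################################
212 ...............................................++++++++++++############################
[... 2248 characters left out ...]
...................................
262 ..........................................................................................
264 ..........................................................................................
266 ..........................................................................................
268 ..........................................................................................
270 ..........................................................................................
272 ..........................................................................................
274 ..........................................................................................
```

Run:
```python
from h import *
f=grab('top');g=grab('scene')
a=cv2.resize(g['image'][190:290,380:480],None,fx=6,fy=6,interpolation=cv2.INTER_CUBIC)
b=cv2.resize(f['image'][130:230,360:500],None,fx=1.4,fy=1.4)
im=np.zeros((600,800,3),np.uint8);im[:,:600]=a;im[:140,600:796]=b
cv2.imwrite('pics/z3.png',im[:,:,::-1])
```

```text
(no output)
```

View pics/z3.png

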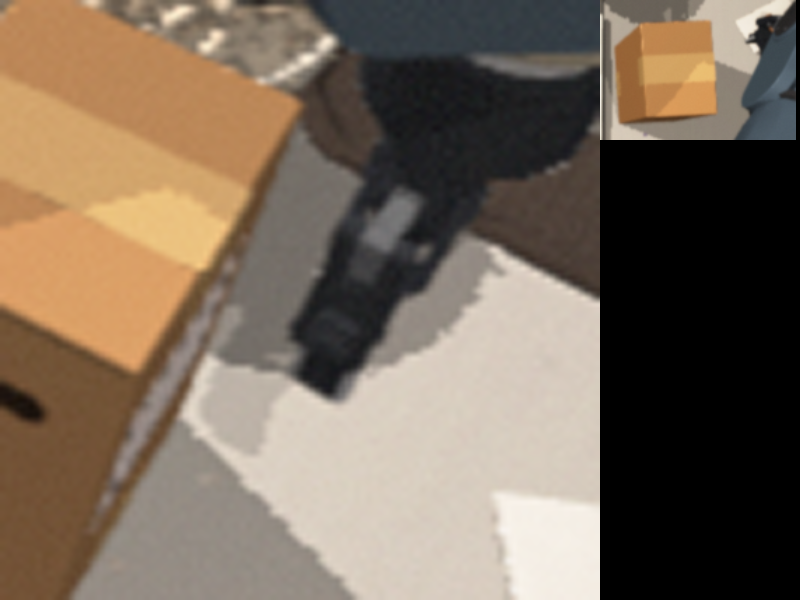

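Run:
```python
from h import *
f=grab('top');g=grab('scene');t=np.array([143.3,530.7,196.1]);d=np.array([.261,.965,0])*50
for k in(-1,1):
  for z in (0,13,45): print(k,z,proj(g,t+k*d+[0,0,z]).round(1),proj(f,t+k*d+[0,0,z]).round(1))
G=cv2.imread('pics/scene0.png',0);T=cv2.imread('pics/top0.png',0)
for v in range(150,210,2): print(v,''.join('#' if p<35 else '+' if p<55 else '.' for p in G[v,0:60]))
for v in range(360,420,2): print(v,''.join('#' if p<35 else '+' if p<55 else '.' for p in T[v,50:120]))
```

```text
-1 0 [ 37.3 206.3] [110.  387.5]
-1 13 [ 35.  202.8] [107.8 389.4]
-1 45 [ 29.1 194. ] [102.  394.4]
1 0 [ 26.1 183.1] [ 68.8 375.8]
1 13 [ 23.8 179.6] [ 66.  377.6]
1 45 [ 17.9 170.7] [ 58.8 382.2]
150 ##############..............................................
152 ###############.............................................
154 ###############.............................................
156 ################............................................
158 ##################..........................................
160 #########+########..........................................
162 ######+...+########.........................................
164 ######+....+########........................................
166 +++####+.....+#######.......................................
168 ...####+....++########......................................
170 ....+####++++++########.....................................
172 .....+#####+++++#######.....................................
174 .......################.....................................
176 .......+################............................
[... 2598 characters left out ...]
#########+...............
402 #############################++#####+....############+................
404 #####################################..+#############.................
406 ####################################################+.................
408 ####################################################+.................
410 #########################+++++++++#################+..................
412 #########################++..++++++++++##########+....................
414 #######################++........+++..++######+.......................
416 ####################+............++++++####+..........................
418 ###################+.............+######+.............................
```

Start picture agrees: the open finger tips sit ≈45 mm above the reported TCP, so the push passed over the top. I'll shut the jaw and measure the tip then.

Call:
play_rows:
  deltas:
    - {"rx": 0, "ry": 0, "rz": 0, "dx": 0, "dy": 0, "dz": 0, "jaw": 1}
    - {"rx": 0, "ry": 0, "rz": 0, "dx": 0, "dy": 0, "dz": 0, "jaw": 1}
    - {"rx": 0, "ry": 0, "rz": 0, "dx": 0, "dy": 0, "dz": 0, "jaw": 1}
    - {"rx": 0, "ry": 0, "rz": 0, "dx": 0, "dy": 0, "dz": 0, "jaw": 1}
    - {"rx": 0, "ry": 0, "rz": 0, "dx": 0, "dy": 0, "dz": 0, "jaw": 1}

```text
time_s: 5.55
tcp_pos: [620.6, -348.8, 178.2]
tcp_rot: [-2.233, -2.21, 0.0]
ft_force: [-0.2, -0.2, -0.2]
width: 12.0
grasp_force: 0.0
```

Run:
```python
from h import *
f=grab('top');g=grab('scene');s=r.sense();t=s['tcp_pos'];print(t,s['width'])
for z in (0,13,26,45): print(z,proj(g,t+[0,0,z]).round(1),proj(f,t+[0,0,z]).round(1))
G=cv2.cvtColor(g['image'],cv2.COLOR_RGB2GRAY)
for v in range(216,276,2): print(v,''.join('#' if p<45 else '+' if p<75 else '.' for p in G[v,405:475]))
```

```text
[ 620.60758111 -348.78584778  178.13547661] -0.06334763488089595
0 [435.2 251.7] [459.2 182.2]
13 [436.8 248.4] [461.5 181.5]
26 [438.4 245. ] [463.7 180.8]
45 [440.8 240. ] [467.2 179.7]
216 ..............................+++++++#################################
218 ..................................+++#############################+..+
220 .....................................#####################+....+++++++
222 ....................................###++++.+###########++++++++++++++
224 ...................................####+..++++#########+++++++++++++++
226 ..................................+###+.....+##########+++++++++++++++
228 ..................................+##+.....+########++++++++++++++++++
230 ...................................+......+########+......++++++++++++
232 ...............................++++......+########+..........+++++++++
234 ..............................+#++.........+#####................+++++
236 ..............................###+......++++++.......................+
238 ..............................+###++++++++###.........................
240 ........
[... 637 characters left out ...]
.........................
258 ......................................................................
260 ......................................................................
262 ......................................................................
264 ......................................................................
266 ......................................................................
268 ......................................................................
270 ......................................................................
272 ......................................................................
274 ......................................................................
```

Call:
play_rows:
  deltas:
    - {"rx": 0, "ry": 0, "rz": 0, "dx": 0, "dy": 0, "dz": 0, "jaw": 0}
    - {"rx": 0, "ry": 0, "rz": 0, "dx": 0, "dy": 0, "dz": -1, "jaw": 0}
    - {"rx": 0, "ry": 0, "rz": 0, "dx": 0, "dy": 0, "dz": -3.3, "jaw": 0}
    - {"rx": 0, "ry": 0, "rz": 0, "dx": 0, "dy": 2, "dz": -3.3, "jaw": 0}
    - {"rx": 0, "ry": 0, "rz": 0, "dx": 0, "dy": 3.5, "dz": -3.3, "jaw": 0}
    - {"rx": 0, "ry": 0, "rz": 0, "dx": 0, "dy": 4, "dz": -3.3, "jaw": 0}
    - {"rx": 0, "ry": 0, "rz": 0, "dx": 0, "dy": 4.4, "dz": -3.3, "jaw": 0}
    - {"rx": 0, "ry": 0, "rz": 0, "dx": 0, "dy": 4.8, "dz": -3.3, "jaw": 0}
    - {"rx": 0, "ry": 0, "rz": 0, "dx": 0, "dy": 5.2, "dz": -3.3, "jaw": 0}
    - {"rx": 0, "ry": 0, "rz": 0, "dx": 0, "dy": 5.6, "dz": -3.3, "jaw": 0}
    - {"rx": 0, "ry": 0, "rz": 0, "dx": 0, "dy": 6, "dz": -3.3, "jaw": 0}
    - {"rx": 0, "ry": 0, "rz": 0, "dx": 0, "dy": 6.4, "dz": -3.3, "jaw": 0}
    - {"rx": 0, "ry": 0, "rz": 0, "dx": 0, "dy": 6.8, "dz": -3.3, "jaw": 0}
    - {"rx": 0, "ry": 0, "rz": 0, "dx": 0, "dy": 7.2, "dz": -3.3, "jaw": 0}
    - {"rx": 0, "ry": 0, "rz": 0, "dx": 0, "dy": 7.5, "dz": -3.3, "jaw": 0}
    - {"rx": 0, "ry": 0, "rz": 0, "dx": 0, "dy": 7.8, "dz": -3.3, "jaw": 0}
    - {"rx": 0, "ry": 0, "rz": 0, "dx": 0, "dy": 7.8, "dz": -3.3, "jaw": 0}

```text
time_s: 7.35
tcp_pos: [620.6, -270.3, 145.2]
tcp_rot: [-2.233, -2.21, -0.0]
ft_force: [0.7, 0.6, 1.2]
width: 85.4
grasp_force: 0.0
```

```bash
cat >> h.py <<'E'
def backedge(f,c0=374,c1=412,z=220):
    I=cv2.GaussianBlur(cv2.cvtColor(f['image'],cv2.COLOR_RGB2GRAY),(3,3),0).astype(float); P=[]
    for v in range(150,206,2):
        g=np.diff(I[v,c0:c1]); P.append(onz(f,c0+g.argmax()+.5,v,z)[:2])
    P=np.array(P,np.float32); l=cv2.fitLine(P,cv2.DIST_HUBER,0,.01,.01).ravel()
    print('edge y@620',l[3]+(620-l[2])*l[1]/l[0],'ang',np.degrees(np.arctan2(l[1],l[0])),np.median(P[:,1]))
E
python3 - <<'E'
from h import *
f=grab('top','p2.png');backedge(f);s=r.sense();print(s['tcp_pos'],s['ft_force'])
o=cv2.imread('pics/top0.png')[:,:,::-1].copy();f['image']=o;backedge(f)
E
```

```text
edge y@620 -138.6343 ang -0.2654634 -138.52863
[ 620.6256971  -270.42873125  145.13775396] [ 1.51596503 -0.2370267   0.28136837]
edge y@620 -168.93742 ang 3.5392025 -169.16565
```

Call:
play_rows:
  deltas:
    - {"rx": 0, "ry": 0, "rz": 0, "dx": 0, "dy": 0.2, "dz": 0, "jaw": 0}
    - {"rx": 0, "ry": 0, "rz": 0, "dx": 0, "dy": 0.3, "dz": 0, "jaw": 0}
    - {"rx": 0, "ry": 0, "rz": 0, "dx": 0, "dy": 0.3, "dz": 1.5, "jaw": 0}
    - {"rx": 0, "ry": 0, "rz": 0, "dx": 0, "dy": 0.9, "dz": 1.5, "jaw": 0}
    - {"rx": 0, "ry": 0, "rz": 0, "dx": 0, "dy": 1.5, "dz": 1.5, "jaw": 0}
    - {"rx": 0, "ry": 0, "rz": 0, "dx": 0, "dy": 2.1, "dz": 1.5, "jaw": 0}
    - {"rx": 0, "ry": 0, "rz": 0, "dx": 0, "dy": 2.7, "dz": 1.5, "jaw": 0}
    - {"rx": 0, "ry": 0, "rz": 0, "dx": 0, "dy": 3.3, "dz": 1.5, "jaw": 0}
    - {"rx": 0, "ry": 0, "rz": 0, "dx": 0, "dy": 3.9, "dz": 1.5, "jaw": 0}
    - {"rx": 0, "ry": 0, "rz": 0, "dx": 0, "dy": 4.5, "dz": 1.5, "jaw": 0}
    - {"rx": 0, "ry": 0, "rz": 0, "dx": 0, "dy": 5.1, "dz": 1.5, "jaw": 0}
    - {"rx": 0, "ry": 0, "rz": 0, "dx": 0, "dy": 5.7, "dz": 1.5, "jaw": 0}

```text
time_s: 8.6
tcp_pos: [620.6, -213.2, 160.1]
tcp_rot: [-2.233, -2.21, 0.0]
ft_force: [-0.7, -0.7, 0.8]
width: 85.2
grasp_force: 0.5
```

Run:
```python
from h import *
f=grab('top','p3.png');g=grab('scene','p3s.png');s=r.sense();print(s['tcp_pos'],s['ft_force'])
a=cv2.resize(g['image'][110:320,230:480],None,fx=2,fy=2);b=cv2.resize(f['image'][120:270,260:460],None,fx=1.4,fy=1.4)
im=np.zeros((420,790,3),np.uint8);im[:420,:500]=a;im[:210,505:785]=b
cv2.imwrite('pics/tip.png',im[:,:,::-1])
```

```text
[ 620.61308316 -212.82208012  160.08182948] [0.49935199 0.0896787  0.15080948]
```

View pics/tip.png

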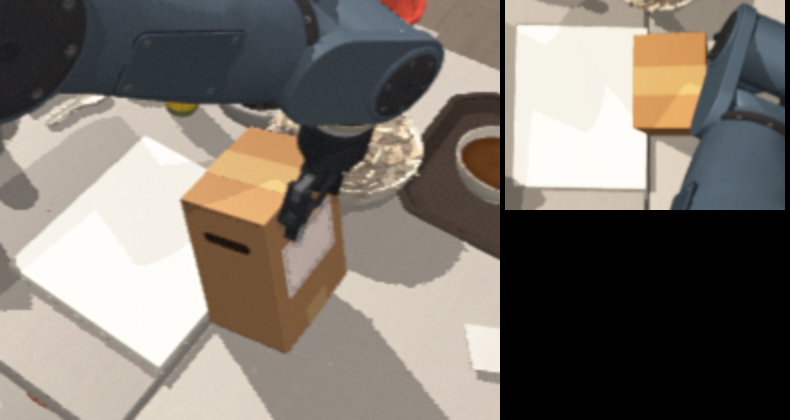

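The carton is tilting over the board edge, square to it, with the finger on its front near the top (scene crop (290,235)). Continue.

Call:
play_rows:
  deltas:
    - {"rx": 0, "ry": 0, "rz": 0, "dx": 0, "dy": 0.6, "dz": 0, "jaw": 0}
    - {"rx": 0, "ry": 0, "rz": 0, "dx": 0, "dy": 1.2, "dz": 0, "jaw": 0}
    - {"rx": 0, "ry": 0, "rz": 0, "dx": 0, "dy": 1.8, "dz": 0, "jaw": 0}
    - {"rx": 0, "ry": 0, "rz": 0, "dx": 0, "dy": 2.4, "dz": 0, "jaw": 0}
    - {"rx": 0, "ry": 0, "rz": 0, "dx": 0, "dy": 3.0, "dz": 0, "jaw": 0}
    - {"rx": 0, "ry": 0, "rz": 0, "dx": 0, "dy": 3.6, "dz": 0, "jaw": 0}
    - {"rx": 0, "ry": 0, "rz": 0, "dx": 0, "dy": 4.2, "dz": 0, "jaw": 0}
    - {"rx": 0, "ry": 0, "rz": 0, "dx": 0, "dy": 4.7, "dz": 0, "jaw": 0}
    - {"rx": 0, "ry": 0, "rz": 0, "dx": 0, "dy": 5.2, "dz": 0, "jaw": 0}
    - {"rx": 0, "ry": 0, "rz": 0, "dx": 0, "dy": 5.6, "dz": 0, "jaw": 0}
    - {"rx": 0, "ry": 0, "rz": 0, "dx": 0, "dy": 5.6, "dz": 0.5, "jaw": 0}
    - {"rx": 0, "ry": 0, "rz": 0, "dx": 0, "dy": 5.6, "dz": 2, "jaw": 0}
    - {"rx": 0, "ry": 0, "rz": 0, "dx": 0, "dy": 5.6, "dz": 5, "jaw": 0}
    - {"rx": 0, "ry": 0, "rz": 0, "dx": 0, "dy": 5.6, "dz": 10, "jaw": 0}

```text
time_s: 10.1
tcp_pos: [619.4, -157.7, 259.9]
tcp_rot: [-2.231, -2.207, 0.003]
ft_force: [-0.1, 0.0, -0.1]
width: 85.1
grasp_force: 0.0
```

Run:
```python
from h import *
f=grab('top','p4.png');s=r.sense();print(s['tcp_pos'],s['ft_force'],s['joint_pos'].round(2))
H=cv2.cvtColor(f['image'],cv2.COLOR_RGB2HSV).astype(int)
for v in range(126,270,4): print(v,''.join('o' if (8<p[0]<24 and p[1]>100) else 'W' if p[2]>200 else '.' for p in H[v,255:440:2]))
print([proj(f,[x,y,140]).round() for x,y in((541,-136),(701,-136),(701,84),(541,84))])
```

```text
[ 622.72727802 -158.71929867  271.22597733] [-0.03345831  0.0645558   9.42030055] [-0.32  0.46  1.31 -0.    1.37 -0.31]
126 WWWWWWWWWWWWWWW.......................................WW..WWWWW..............................
130 WWWWWWWWWWWWWW...........................WW......WWW.........................................
134 WWWWWWWWWWWWW................................................................................
138 WWWWWWWWWWWWWWWWWWWWWWWWWWW.WW...............................................................
142 WWWWWWWWWWWWWWWWWWWWWWWWWWWWWWWWWWWWWWWWWWWWWWWWWWWWWW.......................................
146 WWWWWWWWWWWWWWWWWWWWWWWWWWWWWWWWWWWWWWWWWWWWWWWWWWWWW.........WW.............................
150 WWWWWWWWWWWWWWWWWWWWWWWWWWWWWWWWWWWWWWWWWWWWWWWWWWWWW.........WWWWWW.........................
154 ....WWWWWWWWWWWWWWWWWWWWWWWooooooooooooooooooooooooooooooooooooooooo.........................
158 ......WWWWWWWWWWWWWWWWWWWWWooooooooooooooooooooooooooooooooooooooooo.........................
162 ......WWWWWWWWWWWWWWWWWWWW.ooooooooooooWWWWWWWWWWWWWWWWoooooooooooo..........................

[... 1932 characters left out ...]
...........................
246 .....WWWWWWWWWWWWWWWWWWWWWWWWWWWWWWWWWWWWWWWWWWWWWWWW....WW..................................
250 ......WWWWWWWWWWWWWWWWWWWWWWWWWWWWWWWWWWWWWWWWWWWWWWW....W...................................
254 ...................................WWWWWWWWWWWWWWWWWW........................................
258 ................WWWWWWWWWWWWWWWWWWWWWWWWWWWWWWWWWWWW...WW....................................
262 ..................WWWWWWWWWWWWWWWWWWWWWWWWWWWWWWWWWW...W.....................................
266 .................WWWWWWWWWWWWWWWWWWWWWWWWWWWWWWWWWWW...W.....................................
[array([370., 215.]), array([369., 152.]), array([283., 151.]), array([282., 214.])]
```

Label (px 333–364, 160–204) faces up and flat, but the carton slid back: its top end is at px 307, so its base overhangs the board's edge by about 60 mm. I'll move behind it, measure, and slide it fully onto the board.

Call:
play_rows:
  deltas:
    - {"rx": 0, "ry": 0, "rz": 0, "dx": 0, "dy": -4.5, "dz": 0, "jaw": 0}
    - {"rx": 0, "ry": 0, "rz": 0, "dx": 0, "dy": -9.5, "dz": -2, "jaw": 0}
    - {"rx": 0, "ry": 0, "rz": 0, "dx": 0, "dy": -10, "dz": -6, "jaw": 0}
    - {"rx": 0, "ry": 0, "rz": 0, "dx": 0, "dy": -10, "dz": -10.5, "jaw": 0}
    - {"rx": 0, "ry": 0, "rz": 0, "dx": 0, "dy": -10, "dz": -15, "jaw": 0}
    - {"rx": 0, "ry": 0, "rz": 0, "dx": 0, "dy": -10, "dz": -20, "jaw": 0}
    - {"rx": 0, "ry": 0, "rz": 0, "dx": 0, "dy": -10, "dz": -20, "jaw": 0}

```text
time_s: 10.85
tcp_pos: [617.3, -256.5, 54.7]
tcp_rot: [-2.227, -2.203, 0.005]
ft_force: [-0.8, -0.3, -0.7]
width: 85.6
grasp_force: 0.0
```

```bash
cat >> h.py <<'E'
def label(f):
    H=cv2.cvtColor(f['image'],cv2.COLOR_RGB2HSV)
    c=cv2.inRange(H,(8,100,60),(24,255,255)); c[:130]=0;c[240:]=0;c[:,:265]=0;c[:,430:]=0
    n,l,s,_=cv2.connectedComponentsWithStats(c);k=1+s[1:,4].argmax();m=(l==k).astype(np.uint8)
    ct,hi=cv2.findContours(m,cv2.RETR_CCOMP,cv2.CHAIN_APPROX_NONE)
    hs=[q for q,h in zip(ct,hi[0]) if h[3]>=0]; q=max(hs,key=cv2.contourArea)
    w=np.array([onz(f,u,v,140)[:2] for u,v in q[:,0]],np.float32); print('label',cv2.minAreaRect(w))
    big=max(ct,key=cv2.contourArea)[:,0]; w=np.array([onz(f,u,v,140)[:2] for u,v in big]); print('carton ext@140',w.min(0),w.max(0))
E
python3 - <<'E'
from h import *
f=grab('top','p5.png');print(r.sense()['tcp_pos']);label(f)
E
```

```text
[ 619.51957534 -257.4740817    58.98330255]
label ((625.1762084960938, -81.54527282714844), (86.49150085449219, 119.98600769042969), 89.82752227783203)
carton ext@140 [ 538.00765862 -201.29121263] [703.8726856   22.46021252]
```

Call:
play_rows:
  deltas:
    - {"rx": 0, "ry": 0, "rz": 0.2, "dx": 0.1, "dy": 2, "dz": 0, "jaw": 0}
    - {"rx": 0, "ry": 0, "rz": 0.2, "dx": 0.1, "dy": 3.5, "dz": 0, "jaw": 0}
    - {"rx": 0, "ry": 0, "rz": 0.2, "dx": 0.1, "dy": 4, "dz": 0, "jaw": 0}
    - {"rx": 0, "ry": 0, "rz": 0.2, "dx": 0.1, "dy": 4.6, "dz": 0, "jaw": 0}
    - {"rx": 0, "ry": 0, "rz": 0.2, "dx": 0.1, "dy": 5.2, "dz": 0, "jaw": 0}
    - {"rx": 0, "ry": 0, "rz": 0.2, "dx": 0.1, "dy": 5.8, "dz": 0, "jaw": 0}
    - {"rx": 0, "ry": 0, "rz": 0.2, "dx": 0.1, "dy": 6.4, "dz": 0, "jaw": 0}
    - {"rx": 0, "ry": 0, "rz": 0.2, "dx": 0.1, "dy": 7, "dz": 0, "jaw": 0}
    - {"rx": 0, "ry": 0, "rz": 0.2, "dx": 0.1, "dy": 7.6, "dz": 0, "jaw": 0}
    - {"rx": 0, "ry": 0, "rz": 0.2, "dx": 0.1, "dy": 8.2, "dz": 0, "jaw": 0}
    - {"rx": 0, "ry": 0, "rz": 0.2, "dx": 0.1, "dy": 8.8, "dz": 0, "jaw": 0}
    - {"rx": 0, "ry": 0, "rz": 0.2, "dx": 0.1, "dy": 9.4, "dz": 0, "jaw": 0}
    - {"rx": 0, "ry": 0, "rz": 0.2, "dx": 0.1, "dy": 10, "dz": 0, "jaw": 0}
    - {"rx": 0, "ry": 0, "rz": 0.2, "dx": 0.1, "dy": 10.5, "dz": 0, "jaw": 0}
    - {"rx": 0, "ry": 0, "rz": 0.2, "dx": 0.1, "dy": 10.9, "dz": 0, "jaw": 0}
    - {"rx": 0, "ry": 0, "rz": 0.2, "dx": 0.1, "dy": 11.2, "dz": 0, "jaw": 0}
    - {"rx": 0, "ry": 0, "rz": 0.2, "dx": 0.1, "dy": 11.2, "dz": 0, "jaw": 0}
    - {"rx": 0, "ry": 0, "rz": 0.2, "dx": 0.1, "dy": 10, "dz": 0, "jaw": 0}
    - {"rx": 0, "ry": 0, "rz": 0.2, "dx": 0.1, "dy": 8, "dz": 3, "jaw": 0}

```text
time_s: 12.8
tcp_pos: [619.5, -177.3, 87.0]
tcp_rot: [-2.224, -2.211, 0.004]
ft_force: [0.5, -0.1, -0.3]
width: 85.7
grasp_force: 0.0
```

Run:
```python
from h import *
f=grab('top','p6.png');s=r.sense();print(s['tcp_pos']);label(f)
M=R.from_rotvec(s['tcp_rot']).as_matrix();print(np.degrees(np.arctan2(M[1,1],M[0,1])))
# second stamp measurement from the scene camera: dark blob
I=f['image'].astype(int)
g=grab('scene');G=cv2.cvtColor(g['image'],cv2.COLOR_RGB2GRAY)
c=np.array([451.7,322,0]);a=np.radians(14);X=np.array([np.cos(a),np.sin(a),0]);Y=np.array([-X[1],X[0],0])
for z,hx,hy in((94,33,17),(0,32,20)):
    print(z,[proj(g,c+X*i*hx+Y*j*hy+[0,0,z]).round().tolist() for i,j in((1,1),(1,-1),(-1,-1),(-1,1))],[proj(f,c+X*i*hx+Y*j*hy+[0,0,z]).round(1).tolist() for i,j in((1,1),(1,-1),(-1,-1),(-1,1))])
for v in range(178,224): print(v,''.join('#' if p<45 else '+' if p<75 else '.' for p in G[v,168:210]))
T=cv2.cvtColor(f['image'],cv2.COLOR_RGB2GRAY)
for v in range(230,268): print(v,''.join('#' if p<50 else '+' if p<85 else '.' for p in T[v,175:215]))
```

```text
[ 622.8322614  -181.97910068   94.50243108]
label ((623.6708374023438, -13.266063690185547), (117.51488494873047, 86.45209503173828), 0.2804536521434784)
carton ext@140 [ 539.98157082 -132.662483  ] [703.77849428  83.70087972]
-0.4516694378644262
94 [[186.0, 180.0], [195.0, 183.0], [183.0, 198.0], [173.0, 195.0]] [[181.8, 237.9], [194.5, 234.8], [200.2, 259.5], [187.4, 262.5]]
0 [[190.0, 201.0], [201.0, 205.0], [190.0, 219.0], [178.0, 215.0]] [[188.5, 238.6], [202.3, 235.3], [207.4, 257.4], [193.6, 260.7]]
178 ++++++++++++++++..........................
179 +++++++++++++++...........................
180 +++++++++++++++...........................
181 ++++++++++++++............................
182 ++++++++++++++............................
183 +++++++++++++.............................
184 ++++++++++++..............................
185 ++++++++++++..............................
186 +++++++++++............+..................
187 +++++++++++...........+++.................
188 ++++++++++............+##.................
189 ++++++++++...........++###................
190 +++++++++...........
[... 2583 characters left out ...]
.....+###++++#+..........
253 ....................+####+++#+..........
254 ....................+####+++##..........
255 .....................+###+++##+.........
256 .....................+#####+##+.........
257 ....................++#######++.........
258 ................++++++####+++...........
259 .............+++++++++++++..............
260 .............++++++++...................
261 ..............+.........................
262 ........................................
263 ........................................
264 ........................................
265 ........................................
266 ........................................
267 ........................................
```

Call:
play_rows:
  deltas:
    - {"rx": 0, "ry": 0, "rz": 0, "dx": 0, "dy": 0, "dz": 5, "jaw": 0.2}
    - {"rx": 0, "ry": 0, "rz": -8, "dx": 0, "dy": 0, "dz": 10, "jaw": 0.2}
    - {"rx": 0, "ry": 0, "rz": -16, "dx": -1, "dy": 4, "dz": 12, "jaw": 0.2}
    - {"rx": 0, "ry": 0, "rz": -24, "dx": -3, "dy": 8.5, "dz": 12, "jaw": 0.2}
    - {"rx": 0, "ry": 0, "rz": -76, "dx": -17, "dy": 50.4, "dz": 12, "jaw": 0.2}
    - {"rx": 0, "ry": 0, "rz": -76, "dx": -17, "dy": 50.4, "dz": 12, "jaw": 0.2}
    - {"rx": 0, "ry": 0, "rz": -76, "dx": -17, "dy": 50.4, "dz": 12, "jaw": 0.2}
    - {"rx": 0, "ry": 0, "rz": -76, "dx": -17, "dy": 50.4, "dz": 12, "jaw": 0.2}
    - {"rx": 0, "ry": 0, "rz": -76, "dx": -17, "dy": 50.4, "dz": 12, "jaw": 0.2}
    - {"rx": 0, "ry": 0, "rz": -76, "dx": -17, "dy": 50.4, "dz": 12, "jaw": 0.2}
    - {"rx": 0, "ry": 0, "rz": -76, "dx": -17, "dy": 50.4, "dz": 12, "jaw": 0.2}
    - {"rx": 0, "ry": 0, "rz": -76, "dx": -17, "dy": 50.4, "dz": 12, "jaw": 0.2}
    - {"rx": 0, "ry": 0, "rz": -76, "dx": -17, "dy": 50.4, "dz": 12, "jaw": 0.2}
    - {"rx": 0, "ry": 0, "rz": -76, "dx": -17, "dy": 50.4, "dz": 12, "jaw": 0.2}
    - {"rx": 0, "ry": 0, "rz": -76, "dx": -17, "dy": 50.4, "dz": 12, "jaw": 0.2}
    - {"rx": 0, "ry": 0, "rz": -76, "dx": -17, "dy": 50.4, "dz": 6, "jaw": 0.2}
    - {"rx": 0, "ry": 0, "rz": -76, "dx": -17, "dy": 50.4, "dz": 6, "jaw": 0.2}
    - {"rx": 0, "ry": 0, "rz": -76, "dx": -17, "dy": 50.4, "dz": 6, "jaw": 0.2}
    - {"rx": 0, "ry": 0, "rz": -76, "dx": -17, "dy": 50.4, "dz": 6, "jaw": 0.2}
    - {"rx": 0, "ry": 0, "rz": -76, "dx": -17, "dy": 50.4, "dz": 6, "jaw": 0.2}

```text
time_s: 14.9
tcp_pos: [452.7, 326.2, 151.9]
tcp_rot: [-3.119, -0.371, -0.004]
ft_force: [0.5, 0.7, 0.2]
width: 68.4
grasp_force: 0.0
```

```bash
cat >> h.py <<'E'
def st():
    s=r.sense();M=R.from_rotvec(s['tcp_rot']).as_matrix();print(s['time_s'],s['tcp_pos'].round(1),'yaw',np.degrees(np.arctan2(M[1,1],M[0,1])).round(2),'tilt',M[:2,2].round(3),s['ft_force'].round(1),s['width'],s['grasp_force'],s['joint_pos'].round(2))
E
python3 - <<'E'
from h import *
f=grab('top','p7.png');st();label(f)
E
```

```text
14.95 [452.5 326.3 151.7] yaw -76.43 tilt [0.002 0.001] [0.1 0.1 0.5] 68.71633185176282 0.0 [ 0.54  0.41  1.68 -0.    1.05  1.88]
label ((624.7448120117188, -14.365131378173828), (120.0229263305664, 88.83181762695312), 0.02069687470793724)
carton ext@140 [ 539.98157082 -132.662483  ] [703.77849428  83.72041203]
```

Call:
play_rows:
  deltas:
    - {"rx": 0, "ry": 0, "rz": 0, "dx": -0.1, "dy": -0.1, "dz": -4, "jaw": 0.2}
    - {"rx": 0, "ry": 0, "rz": 0, "dx": -0.1, "dy": -0.1, "dz": -8, "jaw": 0.2}
    - {"rx": 0, "ry": 0, "rz": 0, "dx": -0.1, "dy": -0.1, "dz": -11, "jaw": 0.2}
    - {"rx": 0, "ry": 0, "rz": 0, "dx": -0.1, "dy": -0.1, "dz": -13, "jaw": 0.2}
    - {"rx": 0, "ry": 0, "rz": 0, "dx": -0.1, "dy": -0.1, "dz": -13.8, "jaw": 0.2}
    - {"rx": 0, "ry": 0, "rz": 0, "dx": -0.1, "dy": -0.1, "dz": -13.8, "jaw": 0.2}
  newtons: 40

```text
time_s: 15.55
tcp_pos: [450.7, 325.2, 12.2]
tcp_rot: [3.119, 0.372, -0.001]
ft_force: [0.1, -0.4, 0.4]
width: 68.1
grasp_force: 0.0
```

Run:
```python
from h import *
st();f=grab('top');g=grab('scene')
a=cv2.resize(g['image'][160:240,140:240],None,fx=5,fy=5,interpolation=cv2.INTER_CUBIC)
b=cv2.resize(f['image'][215:275,160:220],None,fx=4,fy=4,interpolation=cv2.INTER_CUBIC)
im=np.zeros((400,750,3),np.uint8);im[:,:500]=a;im[:240,505:745]=b
cv2.imwrite('pics/gr.png',im[:,:,::-1])
```

```text
15.55 [450.7 325.2  12.2] yaw -76.4 tilt [-0. -0.] [ 0.1 -0.4  0.4] 68.06645777346148 0.0 [0.54 0.62 1.76 0.   0.76 1.87]
```

View pics/gr.png

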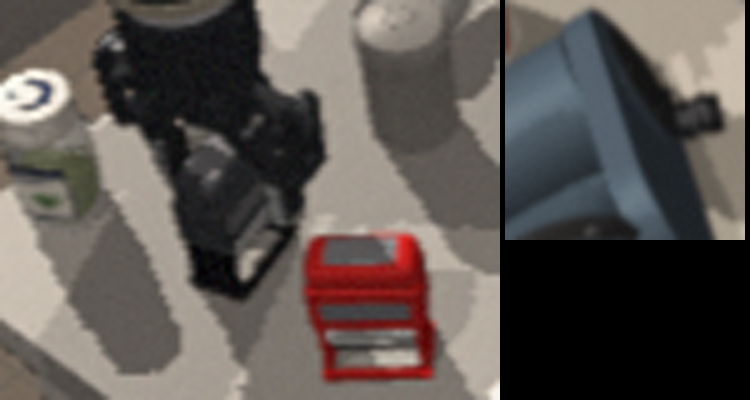

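The stamp stands between the fingers (scene crop (225,210)), the fingers at cap height, clear of the red one (370,300). Closing.

Call:
play_rows:
  deltas:
    - {"rx": 0, "ry": 0, "rz": 0, "dx": 0, "dy": 0, "dz": 0, "jaw": 0.45}
    - {"rx": 0, "ry": 0, "rz": 0, "dx": 0, "dy": 0, "dz": 0, "jaw": 0.6}
    - {"rx": 0, "ry": 0, "rz": 0, "dx": 0, "dy": 0, "dz": 0, "jaw": 0.8}
    - {"rx": 0, "ry": 0, "rz": 0, "dx": 0, "dy": 0, "dz": 0, "jaw": 1}
    - {"rx": 0, "ry": 0, "rz": 0, "dx": 0, "dy": 0, "dz": 0, "jaw": 1}
    - {"rx": 0, "ry": 0, "rz": 0, "dx": 0, "dy": 0, "dz": 0, "jaw": 1}
    - {"rx": 0, "ry": 0, "rz": 0, "dx": 0, "dy": 0, "dz": 0.3, "jaw": 1}
    - {"rx": 0, "ry": 0, "rz": 0, "dx": 0, "dy": 0, "dz": 1.5, "jaw": 1}
    - {"rx": 0, "ry": 0, "rz": 0, "dx": 0, "dy": 0, "dz": 3, "jaw": 1}
    - {"rx": 0, "ry": 0, "rz": 0, "dx": 0, "dy": 0, "dz": 3, "jaw": 1}
    - {"rx": 0, "ry": 0, "rz": 0, "dx": 0, "dy": 0, "dz": 3, "jaw": 1}

```text
time_s: 16.75
tcp_pos: [450.8, 325.3, 42.7]
tcp_rot: [-3.119, -0.372, -0.001]
ft_force: [-0.8, 0.1, -1.6]
width: 33.1
grasp_force: 44.8
```

Run:
```python
from h import *
st();g=grab('scene','g1.png');G=cv2.cvtColor(g['image'],cv2.COLOR_RGB2GRAY)
for v in range(185,225): print(v,''.join('#' if p<45 else '+' if p<75 else '.' for p in G[v,165:215]))
a=np.radians(13.6);X=np.array([np.cos(a),np.sin(a),0]);Y=np.array([-X[1],X[0],0]);c=np.array([450.7,325.2,30])
print([proj(g,c+X*i*32+Y*j*20).round(1).tolist() for i,j in((1,1),(1,-1),(-1,-1),(-1,1))])
```

```text
16.75 [450.8 325.3  42.7] yaw -76.41 tilt [0.001 0.001] [-0.8  0.1 -1.6] 33.11275001561368 44.765968322753906 [0.54 0.56 1.76 0.   0.82 1.87]
185 ..........++++++++++#############.................
186 .........++++++++++#############..................
187 ........++#++++++++############...................
188 ........+#####++++############....................
189 ........+#####################....................
190 ........+############+++######....................
191 ........+#############+.+#####....................
192 .........#############+.+#####+...................
193 ........+#############+.+#####+...................
194 ........+############++++######...................
195 ........+############+++.+##+##+..................
196 .........###########++++.+#++##+..................
197 .........##########+++#+...+###+..................
198 .........+#########+++#+..+#####+.................
199 .........+##########+#+...++#####+................
200 ..........############+..+...+###+................
201 ..........+##########+.......+##+.................
202 ...........########
[... 606 characters left out ...]
+#+.............++++++++++++++
214 ....................................++++++++++++++
215 ....................................++++++++++++++
216 ....................................+++#+++#+###++
217 ....................................++#++##+++####
218 ....................................++++++++++++++
219 ....................................++#+#++++++#++
220 ....................................++++++++++++++
221 .....................................+++++++++++++
222 .....................................+++++++++++++
223 .....................................+++++++++++++
224 .....................................+++++++++##++
[[187.3, 193.9], [198.4, 197.8], [187.0, 212.5], [175.6, 208.3]]
```

Call:
play_rows:
  deltas:
    - {"rx": 0, "ry": 0, "rz": 0, "dx": 0, "dy": 0, "dz": 4, "jaw": 1}
    - {"rx": 0, "ry": 0, "rz": 0, "dx": 0, "dy": 0, "dz": 8, "jaw": 1}
    - {"rx": 0, "ry": 0, "rz": 0, "dx": 0, "dy": -1, "dz": 12, "jaw": 1}
    - {"rx": 0, "ry": 0, "rz": -4, "dx": 1, "dy": -4, "dz": 15, "jaw": 1}
    - {"rx": 0, "ry": 0, "rz": -8, "dx": 3, "dy": -8, "dz": 17, "jaw": 1}
    - {"rx": 0, "ry": 0, "rz": -13.8, "dx": 5, "dy": -12, "dz": 17, "jaw": 1}
    - {"rx": 0, "ry": 0, "rz": -13.8, "dx": 7.5, "dy": -16, "dz": 17, "jaw": 1}
    - {"rx": 0, "ry": 0, "rz": -13.8, "dx": 10, "dy": -20, "dz": 17, "jaw": 1}
    - {"rx": 0, "ry": 0, "rz": -13.8, "dx": 12.5, "dy": -24, "dz": 17, "jaw": 1}
    - {"rx": 0, "ry": 0, "rz": -13.8, "dx": 14.5, "dy": -28, "dz": 17, "jaw": 1}
    - {"rx": 0, "ry": 0, "rz": -13.8, "dx": 16, "dy": -31, "dz": 17, "jaw": 1}
    - {"rx": 0, "ry": 0, "rz": -13.8, "dx": 17.2, "dy": -33.3, "dz": 17, "jaw": 1}
    - {"rx": 0, "ry": 0, "rz": -13.8, "dx": 17.2, "dy": -33.9, "dz": 16, "jaw": 1}
    - {"rx": 0, "ry": 0, "rz": -13.8, "dx": 17.2, "dy": -33.9, "dz": 15, "jaw": 1}
    - {"rx": 0, "ry": 0, "rz": -13.8, "dx": 17.2, "dy": -33.9, "dz": 14, "jaw": 1}
    - {"rx": 0, "ry": 0, "rz": -13.8, "dx": 17.2, "dy": -33.9, "dz": 13, "jaw": 1}
    - {"rx": 0, "ry": 0, "rz": -13.8, "dx": 17.2, "dy": -33.9, "dz": 13, "jaw": 1}
    - {"rx": 0, "ry": 0, "rz": -13.8, "dx": 17.2, "dy": -33.9, "dz": 13, "jaw": 1}

```text
time_s: 18.6
tcp_pos: [622.5, -13.2, 172.1]
tcp_rot: [-3.142, 0.004, 0.0]
ft_force: [0.8, 0.2, -1.2]
width: 33.5
grasp_force: 44.8
```

Run:
```python
from h import *
st();f=grab('top');g=grab('scene')
t=r.sense()['tcp_pos']
print([proj(g,t+[i*32,j*20,-12.2]).round(1).tolist() for i,j in((1,1),(1,-1),(-1,-1),(-1,1))])
L=np.array([623,-14,140]);print([proj(g,L+[i*56,j*40,0]).round(1).tolist() for i,j in((1,1),(1,-1),(-1,-1),(-1,1))])
a=cv2.resize(g['image'][135:285,230:400],None,fx=3.5,fy=3.5,interpolation=cv2.INTER_CUBIC)
cv2.imwrite('pics/lab.png',a[:,:,::-1])
```

```text
18.6 [622.5 -13.2 172.1] yaw -90.16 tilt [-0.  0.] [ 0.8  0.2 -1.2] 33.470214014847805 44.767799377441406 [-0.1   0.51  1.48  0.    1.16  1.48]
[[315.7, 180.6], [328.0, 187.2], [314.2, 201.3], [301.8, 194.4]]
[[314.4, 177.8], [338.6, 190.6], [315.0, 215.7], [290.3, 201.5]]
```

View pics/lab.png

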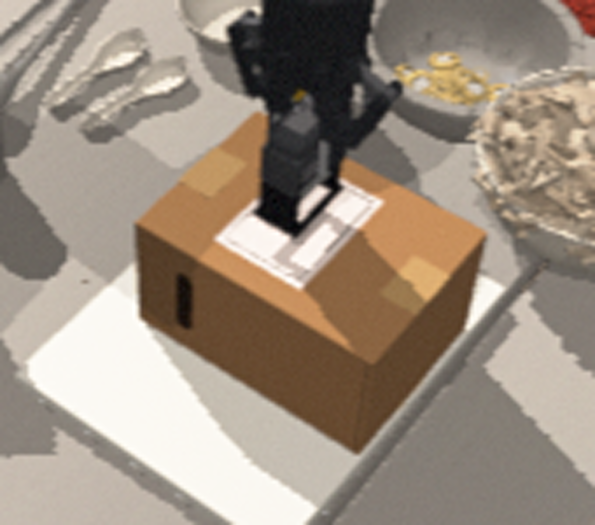

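Foot corner (295,237) in the crop lies inside the label frame (217,238)–(303,284)–(382,200), parallel and near central; small shift, then press.

Call:
play_rows:
  deltas:
    - {"rx": 0, "ry": 0, "rz": 0, "dx": 0.15, "dy": -0.1, "dz": -0.8, "jaw": 1}
    - {"rx": 0, "ry": 0, "rz": 0, "dx": 0.15, "dy": -0.1, "dz": -1.4, "jaw": 1}
    - {"rx": 0, "ry": 0, "rz": 0, "dx": 0.15, "dy": -0.1, "dz": -1.7, "jaw": 1}
    - {"rx": 0, "ry": 0, "rz": 0, "dx": 0.15, "dy": -0.1, "dz": -2.0, "jaw": 1}
    - {"rx": 0, "ry": 0, "rz": 0, "dx": 0.15, "dy": -0.1, "dz": -2.2, "jaw": 1}
    - {"rx": 0, "ry": 0, "rz": 0, "dx": 0.15, "dy": -0.1, "dz": -2.4, "jaw": 1}
    - {"rx": 0, "ry": 0, "rz": 0, "dx": 0.15, "dy": -0.1, "dz": -2.6, "jaw": 1}
    - {"rx": 0, "ry": 0, "rz": 0, "dx": 0.15, "dy": -0.1, "dz": -2.8, "jaw": 1}
    - {"rx": 0, "ry": 0, "rz": 0, "dx": 0.15, "dy": -0.1, "dz": -3.0, "jaw": 1}
    - {"rx": 0, "ry": 0, "rz": 0, "dx": 0.15, "dy": -0.1, "dz": -3.1, "jaw": 1}
    - {"rx": 0, "ry": 0, "rz": 0, "dx": 0.15, "dy": -0.1, "dz": -3.2, "jaw": 1}
    - {"rx": 0, "ry": 0, "rz": 0, "dx": 0.15, "dy": -0.1, "dz": -3.2, "jaw": 1}

```text
time_s: 19.9
tcp_pos: [624.4, -14.7, 140.8]
tcp_rot: [-3.142, 0.006, -0.002]
ft_force: [-3.2, 1.1, 7.2]
width: 33.4
grasp_force: 45.5
```

Call:
play_rows:
  deltas:
    - {"rx": 0, "ry": 0, "rz": 0, "dx": 0, "dy": 0, "dz": -0.15, "jaw": 1}
    - {"rx": 0, "ry": 0, "rz": 0, "dx": 0, "dy": 0, "dz": -0.3, "jaw": 1}
    - {"rx": 0, "ry": 0, "rz": 0, "dx": 0, "dy": 0, "dz": -0.3, "jaw": 1}

```text
time_s: 20.2
tcp_pos: [624.9, -14.7, 138.7]
tcp_rot: [3.141, -0.005, 0.004]
ft_force: [-3.4, 1.1, 14.2]
width: 33.3
grasp_force: 45.0
```

Call:
play_rows:
  deltas:
    - {"rx": 0, "ry": 0, "rz": 0, "dx": 0, "dy": 0, "dz": -0.15, "jaw": 1}
    - {"rx": 0, "ry": 0, "rz": 0, "dx": 0, "dy": 0, "dz": -0.15, "jaw": 1}
    - {"rx": 0, "ry": 0, "rz": 0, "dx": 0, "dy": 0, "dz": -0.15, "jaw": 1}

```text
time_s: 20.5
tcp_pos: [625.5, -14.8, 138.5]
tcp_rot: [3.141, -0.005, 0.007]
ft_force: [-4.5, 2.2, 20.8]
width: 33.0
grasp_force: 45.9
```

Call:
play_rows:
  deltas:
    - {"rx": 0, "ry": 0, "rz": 0, "dx": 0, "dy": 0, "dz": 0.8, "jaw": 1}
    - {"rx": 0, "ry": 0, "rz": 0, "dx": 0, "dy": 0, "dz": 1.6, "jaw": 1}
    - {"rx": 0, "ry": 0, "rz": 0, "dx": 0, "dy": 0, "dz": 2.5, "jaw": 1}
    - {"rx": 0, "ry": 0, "rz": 0, "dx": 0, "dy": 0, "dz": 5, "jaw": 1}
    - {"rx": 0, "ry": 0, "rz": 0, "dx": -1, "dy": 2, "dz": 8, "jaw": 1}
    - {"rx": 0, "ry": 0, "rz": 3, "dx": -3, "dy": 6, "dz": 9, "jaw": 1}
    - {"rx": 0, "ry": 0, "rz": 6, "dx": -5, "dy": 10, "dz": 9, "jaw": 1}
    - {"rx": 0, "ry": 0, "rz": 9, "dx": -7, "dy": 14, "dz": 9, "jaw": 1}
    - {"rx": 0, "ry": 0, "rz": 12, "dx": -9, "dy": 18, "dz": 9, "jaw": 1}
    - {"rx": 0, "ry": 0, "rz": 13.8, "dx": -11, "dy": 22, "dz": 8, "jaw": 1}
    - {"rx": 0, "ry": 0, "rz": 13.8, "dx": -13, "dy": 26, "dz": 6, "jaw": 1}
    - {"rx": 0, "ry": 0, "rz": 13.8, "dx": -15, "dy": 30, "dz": 3, "jaw": 1}
    - {"rx": 0, "ry": 0, "rz": 13.8, "dx": -16.5, "dy": 33, "dz": 0, "jaw": 1}
    - {"rx": 0, "ry": 0, "rz": 13.8, "dx": -17.3, "dy": 34, "dz": -4, "jaw": 1}
    - {"rx": 0, "ry": 0, "rz": 13.8, "dx": -17.3, "dy": 34, "dz": -8, "jaw": 1}
    - {"rx": 0, "ry": 0, "rz": 13.8, "dx": -17.3, "dy": 34, "dz": -10, "jaw": 1}
    - {"rx": 0, "ry": 0, "rz": 13.8, "dx": -17.3, "dy": 34, "dz": -10, "jaw": 1}
    - {"rx": 0, "ry": 0, "rz": 13.8, "dx": -17.3, "dy": 34, "dz": -10, "jaw": 1}

```text
time_s: 22.3
tcp_pos: [451.3, 325.3, 36.2]
tcp_rot: [3.12, 0.372, -0.0]
ft_force: [-0.1, -0.0, -0.7]
width: 33.4
grasp_force: 43.1
```

Run:
```python
from h import *
st();f=grab('top','p9.png');label(f);g=grab('scene','p9s.png');t=r.sense()['tcp_pos'];a=np.radians(13.6);X=np.array([np.cos(a),np.sin(a),0]);Y=np.array([-X[1],X[0],0])
print([proj(g,t+X*i*32+Y*j*20+[0,0,-12.2]).round(1).tolist() for i,j in((1,1),(1,-1),(-1,-1),(-1,1))])
G=cv2.cvtColor(g['image'],cv2.COLOR_RGB2GRAY)
for v in range(190,222): print(v,''.join('#' if p<45 else '+' if p<75 else '.' for p in G[v,165:210]))
```

```text
22.3 [451.3 325.3  36.2] yaw -76.41 tilt [-0. -0.] [-0.1 -0.  -0.7] 33.443114051385045 43.14065337181091 [0.54 0.58 1.76 0.   0.81 1.87]
label ((624.7448120117188, -14.365131378173828), (120.0229263305664, 88.83181762695312), 0.02069687470793724)
carton ext@140 [ 539.98157082 -132.662483  ] [703.77849428  83.72041203]
[[187.8, 194.7], [198.9, 198.6], [187.5, 213.3], [176.1, 209.1]]
190 .........+####################+..............
191 .........#############+++#####+..............
192 .........#############+.+#####+..............
193 .........+############+++######..............
194 .........#############++.+#####+.............
195 .........#############++.+######.............
196 .........############+++.+###+##.............
197 .........+##########++++++##+###.............
198 .........+##########+++++..+####+............
199 ..........##########++##+..+#####+...........
200 ..........+#########+##+...+#####+...........
201 ..........+###########+..++...+##+...........
202 ...........##########+.......+###............
203 ...........+#########+.......+##+............
204 ...........
[... 184 characters left out ...]

208 .............########+...+##+.........++.....
209 ............+########+..+##..........+++.....
210 ............+########+..+#...........++......
211 ............++########+##+...........++......
212 ...............++########...........+++......
213 ..................+#####............+++++++++
214 ....................++#.............+++++++++
215 ....................................+++++++++
216 ....................................+++#+++##
217 ....................................++##+##++
218 ....................................+++++++++
219 ....................................+++##++++
220 ....................................+#+++++++
221 .....................................++++++++
```

Call:
play_rows:
  deltas:
    - {"rx": 0, "ry": 0, "rz": 0, "dx": 0, "dy": 0, "dz": -1, "jaw": 1}
    - {"rx": 0, "ry": 0, "rz": 0, "dx": 0, "dy": 0, "dz": -1.8, "jaw": 1}
    - {"rx": 0, "ry": 0, "rz": 0, "dx": 0, "dy": 0, "dz": -2.2, "jaw": 1}
    - {"rx": 0, "ry": 0, "rz": 0, "dx": 0, "dy": 0, "dz": -2.4, "jaw": 1}
    - {"rx": 0, "ry": 0, "rz": 0, "dx": 0, "dy": 0, "dz": -2.45, "jaw": 1}
    - {"rx": 0, "ry": 0, "rz": 0, "dx": 0, "dy": 0, "dz": -2.45, "jaw": 1}

```text
time_s: 23.0
tcp_pos: [451.0, 325.2, 11.3]
tcp_rot: [3.119, 0.372, -0.0]
ft_force: [-1.8, -1.0, 2.5]
width: 33.5
grasp_force: 43.9
```

Foot on the worktop (about 4 N); release and withdraw.

Call:
play_rows:
  deltas:
    - {"rx": 0, "ry": 0, "rz": 0, "dx": 0, "dy": 0, "dz": 0.05, "jaw": 0.5}
    - {"rx": 0, "ry": 0, "rz": 0, "dx": 0, "dy": 0, "dz": 0.05, "jaw": 0.4}
    - {"rx": 0, "ry": 0, "rz": 0, "dx": 0, "dy": 0, "dz": 0.05, "jaw": 0.25}
    - {"rx": 0, "ry": 0, "rz": 0, "dx": 0, "dy": 0, "dz": 0.05, "jaw": 0.15}
    - {"rx": 0, "ry": 0, "rz": 0, "dx": 0, "dy": 0, "dz": 0.05, "jaw": 0.15}
    - {"rx": 0, "ry": 0, "rz": 0, "dx": 0, "dy": 0, "dz": 2, "jaw": 0.15}
    - {"rx": 0, "ry": 0, "rz": 0, "dx": 0, "dy": 0, "dz": 6, "jaw": 0.15}
    - {"rx": 0, "ry": 0, "rz": 0, "dx": 0, "dy": 0, "dz": 11, "jaw": 0.15}
    - {"rx": 0, "ry": 0, "rz": 0, "dx": 0, "dy": 0, "dz": 16, "jaw": 0.15}
    - {"rx": 0, "ry": 0, "rz": 0, "dx": -5, "dy": 3, "dz": 20, "jaw": 0.15}
    - {"rx": 0, "ry": 0, "rz": 0, "dx": -9, "dy": 5, "dz": 22, "jaw": 0.15}
    - {"rx": 0, "ry": 0, "rz": 0, "dx": -13, "dy": 8, "dz": 22, "jaw": 0.15}
    - {"rx": 0, "ry": 0, "rz": 0, "dx": -17, "dy": 11, "dz": 22, "jaw": 0.15}
    - {"rx": 0, "ry": 0, "rz": 0, "dx": -17, "dy": 11, "dz": 22, "jaw": 0.15}
    - {"rx": 0, "ry": 0, "rz": 0, "dx": -17, "dy": 11, "dz": 22, "jaw": 0.15}

```text
time_s: 24.5
tcp_pos: [279.3, 436.4, 231.4]
tcp_rot: [-3.118, -0.377, -0.0]
ft_force: [0.1, -0.3, 0.7]
width: 72.7
grasp_force: 0.0
```

Run:
```python
from h import *
st();f=grab('top','end.png');label(f);g=grab('scene','ends.png')
G=cv2.cvtColor(g['image'],cv2.COLOR_RGB2GRAY)
for v in range(184,222): print(v,''.join('#' if p<45 else '+' if p<75 else '.' for p in G[v,165:210]))
# bystanders: green lid, white cap, shaker patches vs start
for n,F in(('top',f),('scene',g)):
    a=cv2.imread(f'pics/{n}0.png');b=F['image'][:,:,::-1]
    for nm,(u,v) in ({'green':(145,222),'white':(147,262),'shaker':(194,193),'red':(237,250)} if n=='top' else {'green':(173,165),'white':(150,190),'shaker':(222,172),'red':(214,221)}).items():
        m=cv2.matchTemplate(np.ascontiguousarray(b[v-22:v+22,u-22:u+22]),a[v-12:v+12,u-12:u+12],cv2.TM_CCOEFF_NORMED);print(n,nm,m.max().round(2),np.array(cv2.minMaxLoc(m)[3])-10)
```

```text
24.5 [279.3 436.4 231.4] yaw -76.22 tilt [0. 0.] [ 0.1 -0.3  0.7] 72.65260234763723 0.0 [0.91 0.26 1.69 0.   1.19 2.24]
label ((624.1404418945312, -13.583370208740234), (88.03334045410156, 120.6300048828125), 88.63395690917969)
carton ext@140 [ 539.98157082 -132.662483  ] [703.77849428  83.72041203]
184 ........................+....................
185 .......................+++...................
186 .........................+++.................
187 ..........................+#.................
188 .........................+##+................
189 ........................+####+...............
190 .......................+######...............
191 ......................+#######...............
192 ......................+#######+..............
193 .....................+########+..............
194 ....................+########+#+.............
195 ...................+########++#+.............
196 ..................+########+++##+............
197 ..........+#+++++++#######++++##+............
198 ..........+####+++########+++###+............
199 ..........+##############+++####+............
[... 574 characters left out ...]
###+......##+....+........
212 ..............#########....+###+....+........
213 ..............########+....###+.....+++++++++
214 ..............#########...+##+......+++++++++
215 ..............#########..+##+......++##++##++
216 .............+#########++###.......++########
217 ...............###########+.........+########
218 ................++########+.........+++++++++
219 ...................++####+.........++########
220 ......................+##...........+########
221 ....................................+##++++++
top green 0.98 [0 0]
top white 0.98 [0 0]
top shaker 0.99 [0 0]
top red 0.96 [0 0]
scene green 0.98 [0 0]
scene white 0.98 [0 0]
scene shaker 0.99 [0 0]
scene red 0.98 [0 0]
```

Stamp is upright, the carton is flat on the board with its label up, and the bystanders haven't moved.

```bash
python3 -c "
from cell import r
print(r.job_done())"
```

```text
the job is handed in; nothing more can be done
None
```

I handed the job in at about 24.5 s: the carton lies flat on its back on the board with the label stamped and facing up, the stamp stands upright on the worktop again, and the jars and pepper shaker haven't moved. The carton slid back about 65 mm over the board's edge when it fell, so I pushed it fully onto the board before stamping; whether the press left a print was not checked in a picture, but the cap reached its stop at about 21 N.

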